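Hold a bearing ball on its tray under the bench magnifier

ROBOT

A 6-joint arm with a two-finger parallel gripper is mounted at the origin on the work surface. World frame = base frame: x ahead of the robot, y to its left, z up, the work surface at z = 0. Lengths are in mm, angles in rad, forces in N, time in s.
With the tool pointing down it reaches from about 275 to 825 mm from the base axis. Payload 4.9 kg.
Tool frame: the origin (TCP) lies at the very end of the fingers, on their centre line; the grasp point (between the pads) lies 19 mm behind it; z points along the fingers, y is the line along which they close (so a half turn about z gives the same grasp; the last joint's range is limited). The gripper opens to 85 mm and grips with 20 to 120 N. Pads are 22 mm wide; open, the fingers measure 114 mm over their backs; the gripper's body (76 mm by 85 mm) begins 54 mm behind the grasp point. The pads swing forward as they close: fully open they stand 13 mm farther back than shut.
Start: joints at [1.068, 0.326, -0.193, 1.052, 0, 1.437], TCP at [198.269, 513.038, 231.281] pointing down, gripper open.
Joint ranges: [-2.65, 2.65], [-0.97, 1.79], [-1.3, 1.35], [-1.93, 2.1], [-1.47, 1.37], [-3.14, 3.14]. Speed limits (rad/s): [2.57, 2.57, 3.14, 3.14, 3.14, 3.14].

INTERFACE

Orientations are given as [roll, pitch, yaw] about the fixed x, y, z axes, in that order (R = Rz(yaw) Ry(pitch) Rx(roll)).
In Python, from bench import bot, solve_ik, imaging gives the robot as it stands. Calls block until the motion is done:
- bot.move_ptp(position, orientation): joint-space move of the TCP to a pose.
- bot.movel(position, rot=None, max_speed=150, threshold=None): straight line of the TCP; rot=None keeps the orientation; max_speed is the mean speed in mm/s. With threshold (N) it stops when the force on the tool has changed by that much, and returns True; else False.
- bot.move_j(angles): joint-space move.
- bot.grip(opening, effort=None): opening from 0.0 (shut) to 1.0 (fully open); effort is the grip in N (None keeps the last); returns when the fingers have stopped.
- bot.dwell(seconds).
- solve_ik(position, orientation): joint angles nearest the present ones, or None.
- bot.get_state(): the state.
- imaging.capture(name): name is "side" or "top" or "wrist"; returns the picture (384x512x3 uint8, blue, green, red); there is no depth.
- imaging.camera_model(name): a dict with "K" (3x3 intrinsics, pixels), "k1" (the pictures are not rectified: a ray, as slopes to the right and down, at radius r is drawn at 1 + k1 r^2 times it, then the intrinsics apply), "position" and "rotation" of the camera in the world. Camera axes: x right, y up, looking along -z (the intrinsics and any distortion apply to the point x, -y, -z); pixel columns grow to the right and rows downward; lengths in mm; the calibration is good to about 2 mm. A picture is of the moment at which its call begins: read the wrist's pose just before it. camera_model takes no time and is no camera call; for the wrist camera it gives the pose at the moment of the call.
A pose or a line that the arm cannot do raises bot.IKError and nothing moves.
- bot.sign_off(): hands the job in; it is judged then, once.
The state is a dict: "t": time; "qpos": joint angles; "joint_velocities": joint speeds; "effort": joint torques, N m; "tcp_pos": TCP position; "orientation": TCP orientation; "contact_force": force on the tool from outside, world axes, zero at the start; "wrist_torque": the same for the moment, N m; "opening": opening from 0.0 (shut) to 1.0 (fully open); "gripper_force": force on a finger pad.
Only numpy, scipy, OpenCV 4.12 (cv2) and the standard library are available. Lean on these libraries where they do the work, as an engineer would, in place of code of your own. Each camera call takes 0.05 s, during which the arm holds its last target. There are 200 camera calls.

TASK

Switch on the bench magnifier at its rocker, then pick up the white ball tray by its black handle and carry it level, so that the loose steel ball stays in its pocket, to underneath the magnifier. Finish while still holding the tray there: level, steady and free of everything else, with the ball centred under the lens and about 13 cm below the head, ready to be looked at. Do not touch the ball itself, and leave the caliper, the bearing and the jar where they are.

Things in the scene. Friction and masses are not known exactly. Their poses are not given: they have to be found in the camera images.
- lamp: Bench magnifier, fixed. Origin: centre of the underside of its round white base (200 mm across, 25 high); z up. Lens axis at x +30, y +280 mm; ring head with glass 124 mm across, z 300 to 328 mm. Twin arm tubes rise from the base at x 60, y -30 mm to an elbow at x 110, y -120, z 390 mm, then run at z 375 mm to x 70, y 190 and the head. Rocker switch on the base, pivot at x -45, y 0, z 41 mm.
- lamp_switch (a joint): Grey rocker switch, rad: 0 off, 0.4 fully on. A paddle 52 mm along the lamp's x, 30 wide, 6 thick, on a black mount (36 mm high above the bench). Off, its green-marked end towards the lamp's -x (the robot's side) stands up, top 49 mm above the bench; pressed down it tips to 39 mm and stays. It moves under 1 to 3 N at that end.
- switch_on_end (a point): Point on the top of the rocker's raised, green-marked end, 18 mm from its pivot; press here, straight down. It moves with the rocker.
- lamp_focus (a point): The viewing point in empty air: on the lens axis, 130 mm below the underside of the ring head (170 mm above the bench). Its axes are those of the lamp.
- tray: Ball tray, 0.13 to 0.21 kg: white plate 72 x 72 x 10 mm with a round flat pocket (32 mm across, 2 deep) in its middle and a black handle towards the tray's -x. Origin: centre of the plate's underside; z up. Handle bar 16 mm wide, 16 high, z 34 to 50 mm, x -35 to -210 mm, free underneath from x -52 to -198 mm, carried by an upright at the plate and a foot at its end.
- tray_grip (a point): Centre of the handle bar's grip, at x = -150, y = 0, z = 42 mm in the tray's frame; its axes are the tray's. Grip across y, from above.
- pocket (a point): Centre of a ball that rests in the middle of the pocket: x = y = 0, z = 20.5 mm in the tray's frame.
- ball_center (a point): Centre of the loose steel ball, 25 mm in diameter, 64 g. It rolls freely in the pocket, up to 9 mm off its middle, and leaves it if the tray is tipped by about 30 degrees or jerked.
- ball: The same ball as a body; its origin turns with it, so use ball_center.
- caliper: Digital caliper lying flat on the bench, 235 mm long along its x, up to 80 mm wide over the jaws, 12 mm high, loose; origin under the middle of its beam. Leave alone.
- bearing: Ball bearing lying flat, 52 mm outside diameter, 15 mm high, loose; origin at the centre of its underside. Leave alone.
- jar: Closed sample jar with blue cap, 60 mm diameter, 75 mm high, loose; origin at the centre of its underside. Leave alone.

How it is judged (in metres and radians):
On the way, in this order (a step that is already met when the one before it is completed fails the run):
1. the magnifier is switched on (value of joint lamp_switch above 0.3 rad), for 0.2 s.
2. the tray hangs in the gripper clear of the bench with the ball in its pocket (height (world z) of tray above 0.04 m and contact force between the fingers and tray above 1 N and distance between ball_center and pocket below 0.014 m), for 0.2 s.
At the end, for the whole second after the job is handed in: Rocker on (over 0.3 rad); the gripper alone holds the tray, touching nothing else, level within 0.12 rad and still (under 20 mm/s, 0.15 rad/s); the ball is in the pocket (within 14 mm of its centre), within 30 mm of the lens axis and within 30 mm of the height 130 mm below the head (value of joint lamp_switch above 0.3 rad and horizontal distance between ball_center and lamp_focus below 0.03 m and z of ball_center in the frame of lamp_focus between -0.03 and 0.03 m and distance between ball_center and pocket below 0.014 m and angle between tray's own z axis and vertical below 0.12 rad and linear speed of tray below 0.02 m/s and angular speed of tray below 0.15 rad/s and contact force between the fingers and tray above 1 N and contact force between tray and lamp below 0.1 N and contact force between tray and jar below 0.1 N and contact force between tray and bearing below 0.1 N and contact force between tray and caliper below 0.1 N); the arm keeps its last pose, push and grip.
It fails at once if the ball leaves its pocket (distance between ball_center and pocket above 0.02 m).
It fails at once if the tray is tipped by more than 20 degrees (angle between tray's own z axis and vertical above 0.35 rad).
It fails at once if the gripper or arm touches the ball (contact force between any of the fingers, the arm and ball above 0.3 N).
It fails at once if the caliper, bearing or jar is displaced by more than 20 mm (distance of any of caliper, bearing, jar from where it was at the start of the episode above 0.02 m).
It also fails if it takes over 72 s, if anything falls off the work surface, if the arm or the gripper's body presses on something with over 40 N, if the wrist force passes 120 N, or if a joint passes its speed limit or range.

## Working session

There is one attempt and no reset: what is moved stays moved. The work goes in short steps, each a Python script; the robot and the scene stay as the last script left them, time stands still between calls to the robot, and variables do not carry over. Pictures are saved under pics/ and viewed, at most 10 in all, crops included, and the job is handed in when it is done.

```bash
mkdir -p pics; ls; python3 - <<'E'
from bench import bot, imaging
import cv2
for n in ("side","top"):
    im=imaging.capture(n); cv2.imwrite(f"pics/{n}0.png",im)
    m=imaging.camera_model(n); print(n,m)
E
```

```text
pics
side {'K': array([[378.30490834,   0.        , 250.53595932],
       [  0.        , 378.30490834, 196.19576965],
       [  0.        ,   0.        ,   1.        ]]), 'k1': -0.02507869117936787, 'position': array([495.91707284, 596.47839551, 785.62414309]), 'rotation': array([ 0.74280702,  0.00842387, -3.0406725 ])}
top {'K': array([[478.53636118,   0.        , 256.26183997],
       [  0.        , 478.53636118, 186.18078125],
       [  0.        ,   0.        ,   1.        ]]), 'k1': 0.046982182498575026, 'position': array([ 331.60181401,  -16.35116362, 1191.36252098]), 'rotation': array([ 2.18172820e-01,  9.97586798e-04, -1.50995787e+00])}
```

View pics/side0.png

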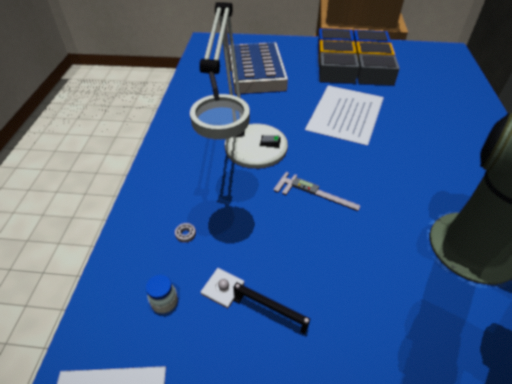

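View pics/top0.png

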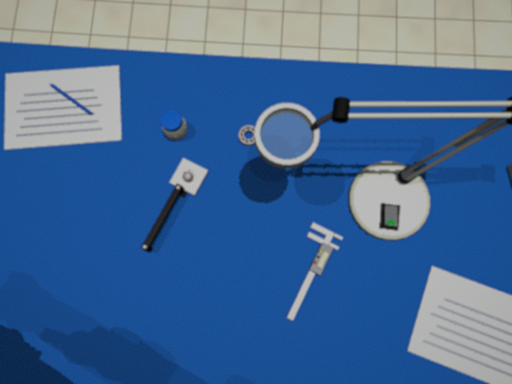

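Side view: tray plate (222,287), handle end (305,324), green rocker (275,141), lens (219,116). Top view: plate (188,177), handle end (147,247), green (390,223), lens (287,134), base (390,200). Next I triangulate these from blobs.

```bash
cat > h.py <<'E'
import numpy as np, cv2
from scipy.spatial.transform import Rotation as Ro
from bench import bot, solve_ik, imaging
def ray(m,uv):
    """camera centre and world unit ray(s) through pixel(s) uv"""
    d=((np.atleast_2d(uv)-m['K'][:2,2])/m['K'][0,0]).astype(float)
    u=d.copy()
    for _ in range(20): u=d/(1+m['k1']*(u**2).sum(1,keepdims=True))
    R=Ro.from_euler('xyz',m['rotation']).as_matrix()
    w=np.c_[u[:,0],-u[:,1],-np.ones(len(u))]@R.T
    return np.array(m['position']),w/np.linalg.norm(w,axis=1,keepdims=True)
def plane(m,uv,z):
    c,w=ray(m,uv); return c+w*((z-c[2])/w[:,2:])
def tri(m1,p1,m2,p2):
    (c1,a),(c2,b)=ray(m1,p1),ray(m2,p2); a,b=a[0],b[0]
    s=np.linalg.lstsq(np.c_[a,-b],c2-c1,rcond=None)[0]
    x,y=c1+s[0]*a,c2+s[1]*b
    return (x+y)/2,np.linalg.norm(x-y)
def blob(mask,near):
    """pixels (u,v) of the component nearest to a seed, area>=6"""
    n,l,st,ce=cv2.connectedComponentsWithStats(mask.astype(np.uint8))
    best=min((i for i in range(1,n) if st[i,4]>=6),
      key=lambda i:np.min(np.hypot(*(np.argwhere(l==i)[:,::-1]-near).T)))
    return np.argwhere(l==best)[:,::-1]
def masks(im):
    h=cv2.cvtColor(im,cv2.COLOR_BGR2HSV); H,S,V=[h[...,i].astype(int) for i in range(3)]
    return dict(white=(S<70)&(V>130),black=(V<60),green=(H>40)&(H<85)&(S>90)&(V>50),nb=~((H>100)&(H<130)&(S>130)))
E
cat > m1.py <<'E'
from h import *
M={n:imaging.camera_model(n) for n in("side","top")}
I={n:cv2.imread(f"pics/{n}0.png") for n in M}
K={n:masks(I[n]) for n in M}
S=dict(green=dict(side=(277,140),top=(390,223)),white=dict(side=(212,286),top=(195,172)),black=dict(side=(280,310),top=(165,216)))
for c,s in S.items():
    P={n:blob(K[n][c],s[n]) for n in M}
    for n in M: print(c,n,len(P[n]),P[n].mean(0),P[n].min(0),P[n].max(0), cv2.minAreaRect(P[n].astype(np.float32)))
    print(c,tri(M['side'],P['side'].mean(0),M['top'],P['top'].mean(0)))
# base disc & ring: ellipses of outer contours
for k,s in dict(base=dict(side=(240,150),top=(360,205)),ring=dict(side=(195,122),top=(262,120))).items():
    c={}
    for n in M:
        P=blob(K[n]['white'],s[n]); hull=cv2.convexHull(P.astype(np.int32)); e=cv2.fitEllipse(hull); c[n]=e[0]; print(k,n,len(P),e)
    print(k,tri(M['side'],c['side'],M['top'],c['top']))
    print({n:plane(M[n],c[n],25 if k=='base' else 314)[0] for n in M})
for n,p in M.items():
    print(n,'jar/bearing/caliper',plane(p,{'side':[(160,287),(185,232),(290,180),(358,207)],'top':[(173,124),(249,134),(322,232),(291,318)]}[n],15).round())
E
python3 m1.py; python3 -c "
from h import *
print(bot.get_state()['orientation'])"
```

```text
green side 21 [276. 138.] [274 136] [278 140] ((276.0, 138.0), (4.0, 4.0), 90.0)
green top 43 [390.65116279 222.34883721] [387 220] [394 226] ((390.5, 223.0), (6.0, 7.0), 90.0)
green (array([ 516.14732053, -327.03779112,   47.31291467]), np.float64(1.2134158591042712))
white side 800 [220.815   286.83375] [201 269] [243 306] ((221.94615173339844, 286.46923828125), (32.12499237060547, 31.13271713256836), 29.744882583618164)
white top 756 [188.62962963 175.57539683] [170 158] [207 194] ((188.2000274658203, 176.10000610351562), (29.068883895874023, 28.621667861938477), 26.56505012512207)
white (array([612.19155351, 174.02529049,   7.98730162]), np.float64(3.2027005777481805))
black side 754 [270.00397878 305.48541114] [234 285] [307 334] ((270.1999816894531, 308.6000061035156), (84.0761489868164, 16.994115829467773), 26.56505012512207)
black top 502 [163.19920319 216.85258964] [144 187] [185 250] ((163.29212951660156, 218.06741333007812), (11.282279968261719, 71.48605346679688), 31.4295654296875)
black (array([497.91968601, 222.04774615,  34.48771342]), np.float64(1.11493295749668))
bas
[... 445 characters left out ...]

ring side 559 ((219.386962890625, 111.2057876586914), (34.76687240600586, 59.2296142578125), 85.66864013671875)
ring top 1164 ((280.93505859375, 133.50071716308594), (60.68096160888672, 81.00392150878906), 90.45614624023438)
ring (array([627.08939719, -44.13767714, 333.98704938]), np.float64(3.339246331830165))
{'side': array([634.70901606, -73.34973045, 314.        ]), 'top': array([632.17272622, -44.71129408, 314.        ])}
side jar/bearing/caliper [[ 751.  192.   15.]
 [ 728.   32.   15.]
 [ 467. -180.   15.]
 [ 282.  -95.   15.]]
top jar/bearing/caliper [[ 743.  226.   15.]
 [ 728.   28.   15.]
 [ 486. -168.   15.]
 [ 278. -101.   15.]]
[-3.14001001e+00 -2.12308763e-04  2.77280272e+00]
```

```bash
cat > lens.py <<'E'
from h import *
M={n:imaging.camera_model(n) for n in("side","top")}
c={}
for n,s in dict(side=(219,116),top=(287,134)).items():
    im=cv2.imread(f"pics/{n}0.png"); w=masks(im)['white'].astype(np.uint8)
    w=cv2.morphologyEx(w,cv2.MORPH_CLOSE,np.ones((5,5)))
    P=blob(w==0,s); print(n,len(P),P.min(0),P.max(0)); 
    e=cv2.fitEllipse(cv2.convexHull(P.astype(np.int32))); c[n]=e[0]; print(e)
print(tri(M['side'],c['side'],M['top'],c['top']))
print({n:plane(M[n],c[n],314)[0].round(1) for n in M})
E
python3 lens.py
python3 - <<'E'
from h import *
s=bot.get_state(); m=imaging.camera_model("wrist")
R=Ro.from_euler('xyz',s['orientation'])
print('cam in tool',R.inv().apply(np.array(m['position'])-s['tcp_pos']),(R.inv()*Ro.from_euler('xyz',m['rotation'])).as_euler('xyz'),m['K'],m['k1'])
# look at the tray: yaw with tool y across the handle
for yaw in (-0.398+np.pi,-0.398): print(yaw,solve_ik([420,255,300],[np.pi,0,yaw]), solve_ik([480,-45,172],[np.pi,0,yaw]))
E
```

```text
side 158169 [0 0] [511 383]
((261.42498779296875, 137.53123474121094), (524.8021850585938, 1184.0189208984375), 176.92935180664062)
top 140394 [ 0 42] [511 383]
((248.1990203857422, 202.12530517578125), (548.9381713867188, 757.1836547851562), 4.636027812957764)
(array([516.99310299,   8.16435942, 309.36696445]), np.float64(42.847666796318464))
{'side': array([537.9,   7.6, 314. ]), 'top': array([494.4,   9.5, 314. ])}
cam in tool [  83.41102566    0.54853726 -143.34990603] [2.80694378e+00 3.01005367e-04 1.57023854e+00] [[341.97240935   0.         259.46770451]
 [  0.         341.97240935 190.4963531 ]
 [  0.           0.           1.        ]] -0.0573776339221796
2.743592653589793 [ 0.39529783  0.17810459 -0.21251425  1.18017748  0.          0.79329783] [-0.24674001  0.25390853 -0.45643048  0.86045731  0.          0.15125999]
-0.398 [ 0.39529783  0.17810459 -0.21251425  1.18017748  0.         -2.34829482] [-0.24674001  0.25390853 -0.45643048  0.86045731  0.         -2.99033266]
```

```bash
python3 - <<'E'
from h import *
up=[np.pi,0,np.pi-0.05]
bot.grip(0.0)
bot.move_ptp([330,300,280],[np.pi,0,2.8])
bot.move_ptp([390,-60,250],up)
bot.move_ptp([480,-325,190],up)
s=bot.get_state(); print(s['t'],s['tcp_pos'])
m=imaging.camera_model("wrist"); im=imaging.capture("wrist"); np.save("w1.npy",m,allow_pickle=True)
cv2.imwrite("pics/w1.png",im)
t=cv2.imread("pics/top0.png")[95:175,245:330]; d=cv2.imread("pics/side0.png")[80:160,180:265]
cv2.imwrite("pics/lens.png",np.hstack([cv2.resize(x,None,fx=4.5,fy=4.5,interpolation=cv2.INTER_CUBIC) for x in (t,d)]))
E
```

```text
4.3333 [ 480.08151184 -323.56753294  190.31707301]
```

View pics/w1.png

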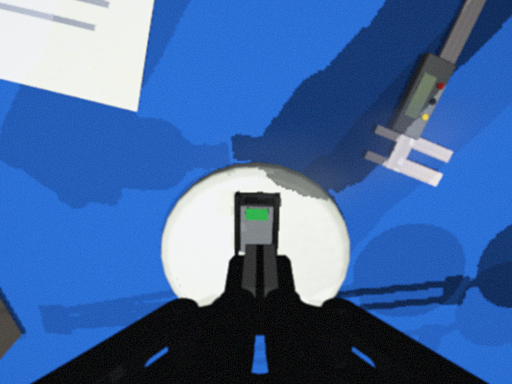

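View pics/lens.png

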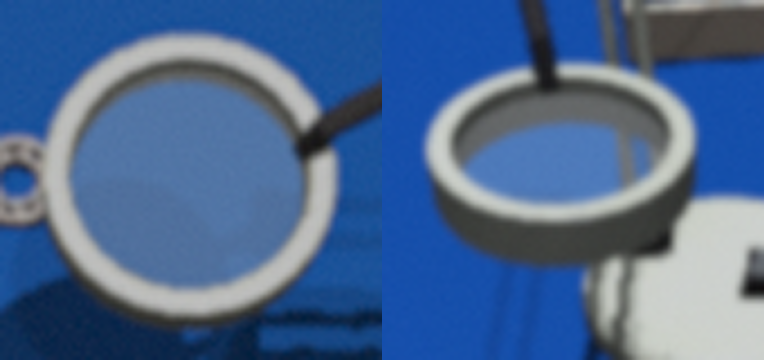

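Wrist view: the green mark is at (257,214) on the rocker and the fingers end at about (260,290). Lens crop: the top rim's centre is at (287.8,134.1) in the top view and (220,111.3) in the side view.

```bash
python3 - <<'E'
from h import *
M={n:imaging.camera_model(n) for n in("side","top")}
a,b=(220,111.3),(287.8,134.1)
print('lens top',tri(M['side'],a,M['top'],b),plane(M['side'],a,328),plane(M['top'],b,328))
m=np.load("w1.npy",allow_pickle=True).item(); im=cv2.imread("pics/w1.png"); k=masks(im)
g=blob(k['green'],(257,214)).mean(0); print(g,plane(m,g,48))
print('green wrist/top',tri(m,g,M['top'],(390.65,222.35)),'wrist/side',tri(m,g,M['side'],(276,138)))
# base rim: white pixels' outline, left/right/top arcs -> circle at z=25
w=blob(k['white'],(200,240)); h=cv2.convexHull(w.astype(np.int32))[:,0]
h=h[(h[:,1]<280)]; p=plane(m,h,25)[:,:2]
A=np.c_[2*p,np.ones(len(p))]; s=np.linalg.lstsq(A,(p**2).sum(1),rcond=None)[0]
print('base',s[:2],'r',np.sqrt(s[2]+s[0]**2+s[1]**2))
for e in ([235,192],[280,192],[235,253],[280,253]): print(plane(m,e,36)[0].round(1))
E
```

```text
lens top (array([629.18430042, -57.48939932, 324.65507282]), np.float64(2.0341144943057006)) [[629.26711043 -53.2451338  328.        ]] [[626.96570033 -57.27964295 328.        ]]
[256.35271318 214.02325581] [[ 518.50720356 -327.96546171   48.        ]]
green wrist/top (array([ 515.80592099, -326.83526591,   51.76607594]), np.float64(2.852226900100405)) wrist/side (array([ 517.62894301, -327.67779426,   47.59757722]), np.float64(2.0156391984754634))
base [ 577.2725749  -332.75729888] r 97.1151051134908
[ 500.6 -346.9   36. ]
[ 502.6 -305.4   36. ]
[ 564.3 -351.5   36. ]
[ 566.4 -307.2   36. ]
```

```bash
python3 - <<'E'
from h import *
bot.movel([514,-328,75],[np.pi,0,np.pi-0.076],max_speed=200)
print(bot.movel([514,-328,36.5],max_speed=40,threshold=9))
s=bot.get_state(); print(s['t'],s['tcp_pos'],s['contact_force'])
bot.dwell(0.3); bot.movel([500,-325,130],max_speed=150)
bot.grip(1.0)
bot.move_ptp([470,-320,200],[np.pi,0,np.pi-0.05])
m=imaging.camera_model("wrist"); im=imaging.capture("wrist"); top=imaging.capture("top")
cv2.imwrite("pics/w2.png",np.vstack([cv2.resize(im[150:300,150:360],None,fx=1.5,fy=1.5),cv2.resize(top[150:250,340:445],None,fx=3,fy=3)]))
E
```

```text
True
5.9333 [ 513.08891655 -327.85240989   41.05244327] [-1.48487209  0.87888729  6.84214319]
```

View pics/w2.png

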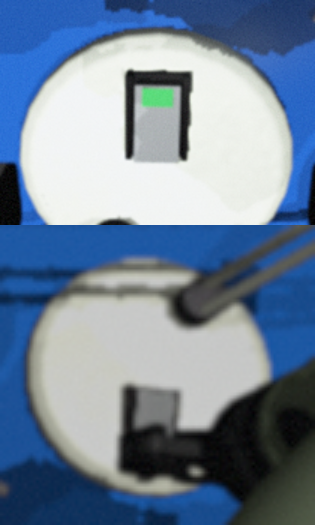

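The upper crop shows the rocker with its green end now flat and brightly lit. I press once more, harder, to be sure, then go to the tray.

```bash
python3 - <<'E'
from h import *
bot.grip(0.0)
bot.movel([512,-328,60],[np.pi,0,np.pi-0.076],max_speed=200)
print(bot.movel([512,-328,36],max_speed=40,threshold=18))
s=bot.get_state(); print(s['t'],s['tcp_pos'],s['contact_force'])
bot.dwell(0.3); bot.movel([490,-325,150],max_speed=200)
bot.grip(1.0)
bot.move_ptp([390,-60,250],[np.pi,0,np.pi-0.05])
bot.move_ptp([460,232,190],[np.pi,0,np.pi-0.398])
s=bot.get_state(); print(s['t'],s['tcp_pos'])
m=imaging.camera_model("wrist"); im=imaging.capture("wrist"); np.save("w3.npy",m,allow_pickle=True)
cv2.imwrite("pics/w3.png",im); cv2.imwrite("pics/side3.png",imaging.capture("side"))
E
```

```text
True
10.45 [ 512.17789792 -328.2072221    40.78087822] [-2.44145985  1.12797399  8.98343785]
14.5583 [460.40242916 231.05077091 189.73245868]
```

View pics/w3.png

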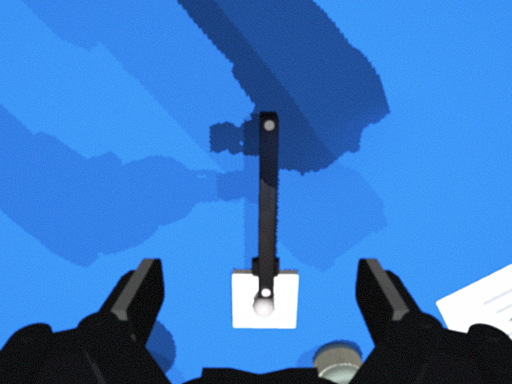

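The wrist view shows the handle bar vertical in the image. Its end screw is at (269,126), the front screw at (266,293), the plate corners at (232,270) and (298,328), and the ball at (263,308).

```bash
python3 - <<'E'
from h import *
m=np.load("w3.npy",allow_pickle=True).item()
T=imaging.camera_model('top'); S=imaging.camera_model('side')
e,f=plane(m,[(269,126),(266,293)],50); print(e,f,np.linalg.norm(e-f)); d=f-e; print('yaw bar',np.arctan2(d[1],d[0]))
P=plane(m,[(232,270),(298,270),(298,328),(233,328)],10); print(P.mean(0),P[1]-P[0],P[2]-P[1])
c=P.mean(0)[:2]; 
for t in (np.arctan2(d[1],d[0]),): print('grip',c-150*np.array([np.cos(t),np.sin(t)]), 'from end', e[:2]+53*np.array([np.cos(t),np.sin(t)]))
# heights by two views: bar's bright end screws in the first static pictures
for n,seed in (('top',[(147,247),(180,189)]),('side',[(305,324),(238,288)])):
    g=cv2.cvtColor(cv2.imread(f'pics/{n}0.png'),cv2.COLOR_BGR2GRAY)
    for (u,v),w,q in zip(seed,((269,126),(266,293)),'ef'):
        r=g[v-5:v+6,u-5:u+6].copy(); 
        if q=='f': continue
        _,_,_,l=cv2.minMaxLoc(cv2.GaussianBlur(r,(3,3),0)); print(n,q,(u-5+l[0],v-5+l[1]),tri(m,w,T if n=='top' else S,(u-5+l[0],v-5+l[1])))
E
python3 - <<'E'
import sys; sys.path.insert(0,'.')
from h import *
import os
t,s=[cv2.imread(f'pics/{n}0.png') for n in('top','side')]
cv2.imwrite('pics/tray.png',np.hstack([cv2.resize(x,(400,400),interpolation=cv2.INTER_CUBIC) for x in (t[150:260,125:235],s[255:365,200:310])]))
E
```

```text
[425.62909863 254.84622812  50.        ] [575.34931793 190.26308047  50.        ] 163.05559489862978
yaw bar -0.4072443321727882
[611.08212601 175.3555907   10.        ] [27.98909516 66.45056208  0.        ] [ 74.34850845 -27.79292187   0.        ]
grip [473.34975989 234.76767131] from end [474.29453466 233.85395963]
top e (144, 246) (array([423.24772379, 254.92211907,  59.48900591]), np.float64(1.99683229760936))
side e (306, 319) (array([424.38778099, 255.20938807,  56.62059594]), np.float64(0.5972378984589671))
```

View pics/tray.png

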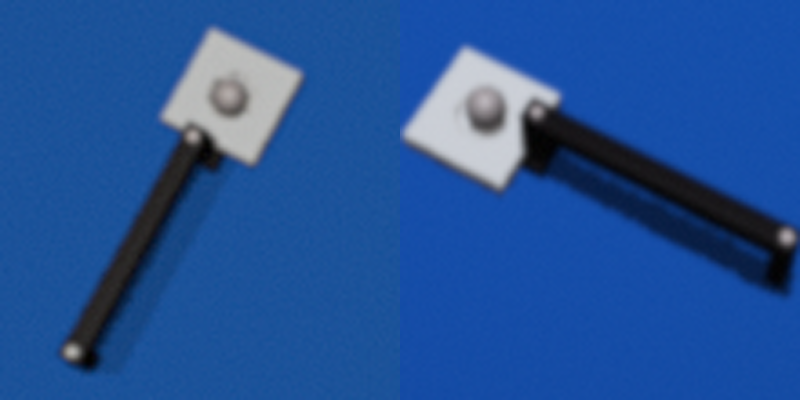

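```bash
python3 - <<'E'
from h import *
r=[np.pi,0,np.pi-0.404]
bot.movel([474,234.3,90],r,max_speed=120)
bot.movel([474,234.3,23],r,max_speed=50)
s=bot.get_state(); print(s['t'],s['tcp_pos'])
bot.grip(0.35,40); bot.grip(0.0,115); bot.dwell(0.2)
s=bot.get_state(); print(s['t'],s['opening'],s['gripper_force'],s['contact_force'],s['tcp_pos'])
bot.movel([474,234.3,90],max_speed=30)
bot.dwell(0.3)
s=bot.get_state(); print(s['t'],s['opening'],s['gripper_force'],s['contact_force'],s['wrist_torque'])
im=imaging.capture("wrist"); sd=imaging.capture("side")
cv2.imwrite("pics/w5.png",np.hstack([cv2.resize(im,(400,300)),cv2.resize(sd[230:380,160:360],(400,300))]))
E
```

```text
17.1417 [474.28333666 234.40955659  23.32652246]
18.2 0.16693944831524207 112.7751088142395 [-1.00770806  0.03180352  5.6293807 ] [473.99220709 234.24445955  23.29144906]
20.8833 0.16496918280716313 112.09897756576538 [ 0.08445678 -0.64604057 -1.74866813] [ 0.06517099  0.15680244 -0.04234921]
```

View pics/w5.png

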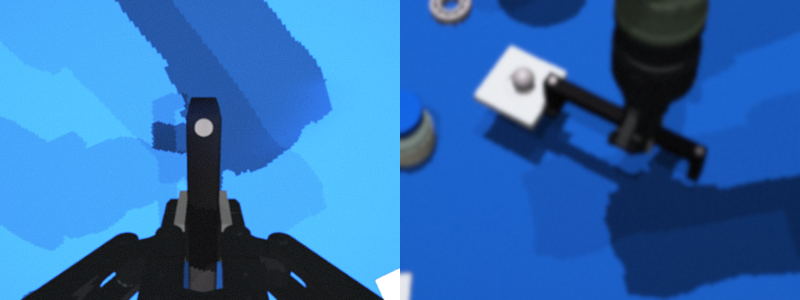

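The wrist and side views show the tray lifted clear, with the ball still in the pocket. Now I carry it over.

```bash
python3 - <<'E'
from h import *
y=-0.09; L=np.array([628,-56.5])
g=L-150*np.array([np.cos(y),np.sin(y)])
bot.movel([474,234.3,172.5],max_speed=50)
bot.movel([*g,172.5],[np.pi,0,np.pi+y],max_speed=55)
bot.dwell(0.5)
s=bot.get_state(); print(s['t'],s['tcp_pos'],s['orientation'],s['gripper_force'],s['contact_force'],g)
im=imaging.capture("side"); cv2.imwrite("pics/side6.png",im); cv2.imwrite("pics/top6.png",imaging.capture("top"))
cv2.imwrite("pics/s6.png",cv2.resize(im[100:310,120:400],(800,600),interpolation=cv2.INTER_CUBIC))
E
```

```text
28.475 [478.61923624 -43.0063474  172.50974377] [-3.14158727e+00  2.08742359e-05  3.05164307e+00] 112.17675447463989 [-0.35819521  0.08954505 -1.58580816] [478.60709005 -43.01821762]
```

View pics/s6.png

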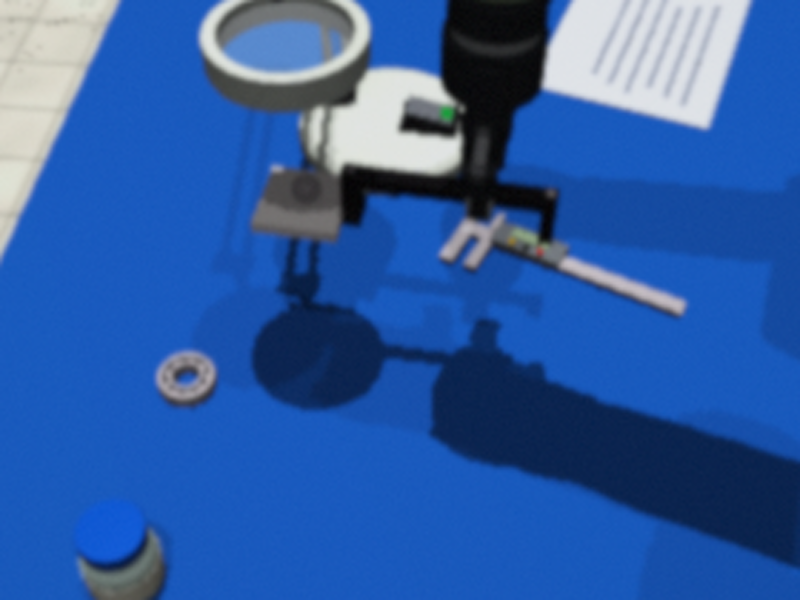

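The side view shows the tray under the head with the ball at (227,165.5) in full-picture pixels, the front screw at (241.5,160.2) and the end screw at (312.9,167.5). The tray is clear of everything and the rocker is down. Next is a tilt check, intersecting these rays with the bar's vertical plane.

```bash
python3 - <<'E'
from h import *
S=imaging.camera_model('side'); y=-0.09; d=np.array([np.cos(y),np.sin(y),0]); n=np.array([-d[1],d[0],0]); g=np.array([478.6,-43,0])
c,W=ray(S,[(227.1,165.5),(241.5,160.2),(312.9,167.5)])
for w in W:
    p=c+w*(n@(g-c))/(n@w); print(p.round(1),'along',(p-g)@d)
E
```

```text
[623.2 -56.  173.1] along 145.18377364121585
[587.7 -52.8 195.7] along 109.58971710741734
[423.8 -38.1 200.5] along -55.02106791016745
```

```bash
python3 -c "
from h import *
print(bot.sign_off())"
```

```text
the job is handed in; nothing more can be done
None
```

The job is handed in, and I have not seen the verdict: the rocker was pressed to its stop, and the tray is held about 0.03 rad off level with the ball in its pocket, measured about 5 mm from the lens axis and 3 mm above the target height.

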